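# Release a test bar from a quarter-turn lock of unknown thread hand

## Robot

A 7-joint arm with a two-finger parallel gripper is mounted at the origin on a cart in front of the work surface, level with it; the furniture and walls round the work are solid. World frame = base frame: x ahead of the robot, y to its left, z up, the work surface at z = 0. Lengths are in mm, angles in rad, forces in N, time in s.
With the tool pointing down it reaches from about 400 to 850 mm from the base axis. Payload 4.5 kg.
Tool frame: the origin (TCP) lies midway between the tips of the shut fingers; the grasp point (between the pads) lies 19 mm behind it; z points along the fingers, y is the line along which they close (so a half turn about z gives the same grasp; the last joint's range is limited). The gripper opens to 85 mm and grips with 20 to 120 N. Pads are 22 mm wide; open, the fingers measure 114 mm over their backs; the gripper's body (76 mm by 85 mm) begins 54 mm behind the grasp point. The pads swing forward as they close: fully open they stand 13 mm farther back than shut.
Start: joints at [-1.208, 0.689, -0.195, 1.565, 0.157, 0.902, -0.215], TCP at [201.798, 591.55, 231.317] pointing down, gripper open.
Joint ranges: [-3.01, 3.01], [-0.46, 2.08], [-1.47, 1.51], [0.13, 2.56], [-1, 4.14], [0.04, 2.09], [-2.66, 2.66]. Speed limits (rad/s): [2.57, 2.57, 3.14, 3.14, 3.14, 3.14, 3.14].

## Interface

Orientations are given as a unit quaternion [w, x, y, z].
In Python, from plant import monitor, optics, bot gives the robot as it stands.
- The arm moves only by the tool play_rows, never from a script. Its argument "commands" is text: rows parted by semicolons, each of 4 numbers parted by spaces: the shift along the tool's x, y, z in mm, then the turn about the tool's z in rad. A call has exactly 5 rows; each row is the pose to reach, as a shift and turn from the pose commanded when the call began, along the tool's axes at that moment; what a row does not reach only later rows make up. A row lasts 1/12 s, in which the tool goes at most 41.7 mm and 7.16 degrees, less where a joint would pass 70% of its speed; a pose out of reach is approached as far as the arm can. A call with a gripper value outside its range is refused whole. "fingers" is the closure, from 0 (fully open) to 1 (shut), set as the call begins (left out, the last holds). The fingers move at their own pace and stop on an object; "force" is the grip in N (left out, the last holds). Time passes only in rows, so rows that repeat a pose let the fingers close, or fill a call up. It gives the time, the measured TCP pose, the force, the opening and the grip force at its end, in the units of the state.
- monitor.read_state(): the state, without advancing time (a new reading comes with each control period).
- optics.capture(name): name is "side" or "top"; returns a dict with "color" (420x560x3 uint8, red, green, blue), "intrinsics" (3x3 intrinsics, pixels), "k1" (the pictures are not rectified: a ray, as slopes to the right and down, at radius r is drawn at 1 + k1 r^2 times it, then the intrinsics apply), "position" and "attitude" of the camera in the world. Camera axes: x right, y down, z forward; pixel columns grow to the right and rows downward; lengths in mm; the calibration is good to about 2 mm. A picture is of the moment at which its call begins. There is no depth.
- bot.sign_off(): hands the job in; it is judged then, once.
The state is a dict: "time_s": time; "joints": joint angles; "qd": joint speeds; "joint_efforts": joint torques, N m; "tool_pos": TCP position; "orientation": TCP orientation; "contact_force": force on the tool from outside, world axes, zero at the start; "torque": the same for the moment, N m; "opening": opening from 0.0 (shut) to 1.0 (fully open); "grip_force": force on a finger pad.
Only numpy, scipy, OpenCV 4.12 (cv2) and the standard library are available. Lean on these libraries where they do the work, as an engineer would, in place of code of your own. Each camera call takes 0.05 s, during which the arm holds its last target. There are 200 camera calls.

## Task

The metal test bar is locked in its holder by the screw with the black wing handle, and nobody knows whether its thread is left-hand or right-hand. Feel gently, one way and the other, which way it loosens, never forcing the handle, and back it off about a quarter turn; then draw the bar straight out of the holder, without forcing it, and lay it flat in the steel tray. Leave the handle backed off and the other things where they stand.

Things in the scene. Friction and masses are not known exactly. Their poses are not given: they have to be found in the camera images.
- holder: Fixed steel block 70 x 60 mm (86 mm over its feet in y), 38 mm high, with a round collar on top (36 mm wide, top at 52 mm). Origin: centre of the underside, on the vertical screw axis; z up. A channel runs along its x, 34 mm wide, floor 15 mm and ceiling 30 mm above the worktop, open at the -x face (35 mm from the origin), closed at the other; a 34 mm wide apron carries its floor on to x = -65 mm.
- lock_grip (a point): Grip point on the screw axis, 78 mm above the worktop, in the black wing handle: an upright flat bar 46 mm long (this frame's x), 10 mm thick (y), from 61 to 87 mm above the worktop. Turns with the handle, never rises. Under it a 27 mm wide steel flange, top 57 mm above the worktop.
- lock_screw (a joint): Turn of the screw from tight (rad), + counterclockwise from above; 0 at the start. Its thread hand differs between starts: left-hand loosens clockwise (-), right-hand counterclockwise (+); the other way a stop holds it within 0.1 rad. It turns loose at 0.15 N m; its cross key lines up with the bar's slot at 1.57 rad and passes it from 1.2 rad on; the end stop is at 1.75 rad.
- lock_handle (a joint): Twist of the springy handle against the screw (rad), + counterclockwise; 1.5 N m per rad, so it shows the torque: about 0.10 rad while the screw turns loose, more only against a stop. Beyond 0.3 rad (0.45 N m) either way the handle breaks.
- test_bar: Loose aluminium bar 116 x 30 x 12 mm, 55 to 115 g; origin: centre of the underside, x along it. A 12 mm wide slot in its +x end leads to a 22 mm wide opening that holds the screw's 17 x 4 mm cross key. It lies in the channel, -x end 65 mm out of the holder, 2 mm play each side. Grip across the 30 mm, 42 mm from its centre towards -x. Drawn 52 mm along the holder's -x it is out.
- tray: Fixed open steel tray 170 (x) x 110 (y) mm, walls 12 mm high and 3 mm thick, inner floor 3 mm above the worktop. Origin: centre of the underside.
- vial: bystander: sample vial with black screw cap, 30 x 30 x 50 mm; origin: centre of the underside
- weight: bystander: small steel calibration weight with a knob, 21 x 21 x 22 mm; origin: centre of the underside
- beaker: bystander: empty clear beaker, 52 x 58 x 67 mm; origin: centre of the underside
- keys: bystander: folding hex-key set, 22 x 86 x 23 mm; origin: centre of the underside
Things that resemble listed ones, but are neither listed nor needed, are in the scene too. Several things have the shape of the test_bar; the one meant has the colours described above.

How it is judged (in metres and radians):
On the way, in this order (a step that is already met when the one before it is completed fails the run):
1. the lock screw is backed off by 1.2 rad or more, the way its thread loosens, with the bar still in the holder ((value of joint lock_screw above 1.2 rad or value of joint lock_screw below -1.2 rad) and x of test_bar in the frame of holder above -0.055 m), for 0.2 s.
2. the bar is drawn out of the holder along its channel (x of test_bar in the frame of holder below -0.088 m), for 0.1 s.
At the end, for the whole second after the job is handed in: The lock screw is still backed off (1.1 rad or more from tight), and the test bar lies flat (within 0.08 rad) and at rest on the tray's inner floor, wholly between its walls and right way up ((value of joint lock_screw above 1.1 rad or value of joint lock_screw below -1.1 rad) and x of test_bar in the frame of tray between -0.05 and 0.05 m and y of test_bar in the frame of tray between -0.045 and 0.045 m and z of test_bar in the frame of tray below 0.007 m and angle between test_bar's own z axis and vertical below 0.08 rad and linear speed of test_bar below 0.02 m/s); the robot touches nothing.
It fails at once if the wing handle is twisted more than 0.3 rad (0.45 N m) and breaks (value of joint lock_handle above 0.3 rad or value of joint lock_handle below -0.3 rad).
It fails at once if the bar is forced against the holder with more than 25 N (contact force between test_bar and holder above 25 N).
It fails at once if a bystander (vial, weight, beaker, hex keys) is moved more than 20 mm (distance of any of vial, weight, beaker, keys from where it was at the start of the episode above 0.02 m).
It also fails if it takes over 69 s, if anything falls off the work surface, if the arm or the gripper's body presses on something with over 40 N, if the wrist force passes 120 N, or if a joint passes its speed limit or range.

## Working session

There is one attempt and no reset: what is moved stays moved. The work goes in short steps, Python scripts to look and compute and a tool call to move; the robot and the scene stay as the last step left them, time stands still between calls to the robot, and variables do not carry over. Pictures are saved under pics/ and viewed, at most 10 in all, crops included, and the job is handed in when it is done.

Besides the shell and the picture viewer there is one more tool, called after ">>>" in YAML: its name, and indented under it one key for each argument. play_rows: Moves the arm, as the interface text tells. Its arguments: {"type":"object","properties":{"commands":{"type":"string"},"fingers":{"type":"number"},"force":{"type":"number"}},"required":["commands"]}

```bash
ls; mkdir -p pics
python3 - <<'E'
from plant import monitor, optics, bot
import cv2,numpy as np
print(monitor.read_state())
for n in("side","top"):
    c=optics.capture(n); cv2.imwrite(f"pics/{n}0.png",c["color"][:,:,::-1])
    print(n,{k:np.round(v,4).tolist() for k,v in c.items() if k!="color"})
E
```

```text
pics
{'time_s': 0.0, 'joints': array([-1.20819671,  0.69000681, -0.19451112,  1.5663937 ,  0.15732377,
        0.90245931, -0.21513176]), 'qd': array([ 0.000631  , -0.0013279 , -0.00017595, -0.00036084,  0.00083382,
       -0.00032127, -0.00138604]), 'joint_efforts': array([-1.09818941e-04, -5.39620936e+01, -1.26645874e+00, -1.58535433e+01,
        9.10711155e-03,  9.84760991e-03, -7.10322936e-06]), 'tool_pos': array([201.65685478, 590.87228035, 230.45648537]), 'orientation': array([-7.84834356e-05,  1.63625025e-01,  9.86522161e-01, -9.33134612e-04]), 'contact_force': array([-0.83070106,  0.52207543, -0.31925443]), 'torque': array([ 0.00767196, -0.01121985,  0.00627715]), 'grip_force': 0.0, 'opening': 1.0009305758771074}
side {'intrinsics': [[430.6036, 0.0, 282.0042], [0.0, 430.6036, 213.5416], [0.0, 0.0, 1.0]], 'k1': -0.0826, 'position': [457.7621, 766.9706, 818.7845], 'attitude': [0.0265, -0.065, 0.8885, -0.4535]}
top {'intrinsics': [[437.9637, 0.0, 284.3101], [0.0, 437.9637, 200.1091], [0.0, 0.0, 1.0]], 'k1': -0.0856, 'position': [390.1481, -219.6208, 1343.2644], 'attitude': [-0.0561, 0.7082, -0.7022, 0.046]}
```

View pics/side0.png

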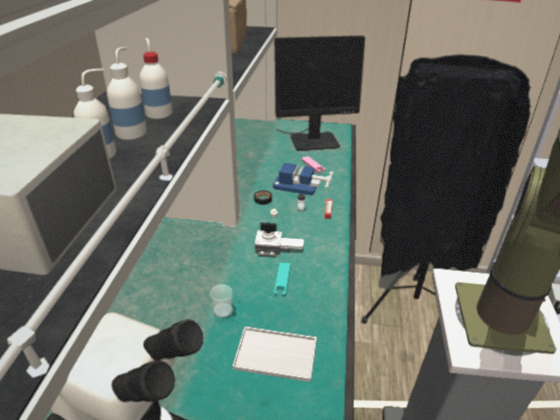

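View pics/top0.png

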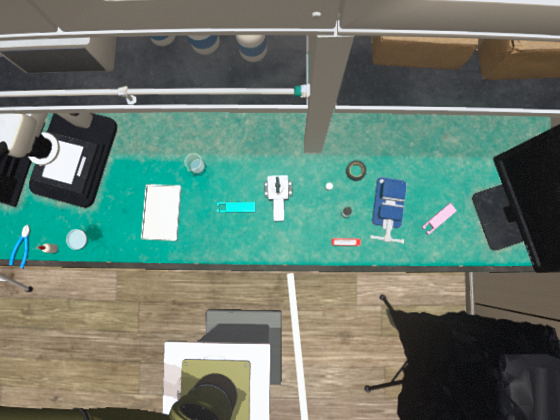

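Side view: the holder with black handle is at about (268,240), the metal bar at (292,244), the tray at (275,352), and the beaker at (222,300). Top view: the holder is at (279,188), the bar at (279,210), and the tray at (162,212).
Candidates for the bar: grey metal bar in the holder (top 279,208), cyan bar (237,207), pink bar (440,218). The tan item in the blue thing (388,228) is a vice handle. I choose the metal one in the holder and check it in a crop.

```bash
cat > h.py <<'E'
import cv2,numpy as np
from scipy.spatial.transform import Rotation as R
from plant import monitor, optics, bot
def rot(q): return R.from_quat([q[1],q[2],q[3],q[0]])
def ray(c,uv):
    K=np.array(c["intrinsics"]);k=c["k1"]
    d=np.linalg.inv(K)@[*uv,1]; rd=np.hypot(d[0],d[1]); r=rd
    for _ in range(20): r=rd/(1+k*r*r)
    s=r/rd if rd>0 else 1
    return np.array(c["position"]),rot(c["attitude"]).apply([d[0]*s,d[1]*s,1])
def plane(c,uv,z):
    o,d=ray(c,uv); return o+d*(z-o[2])/d[2]
def tri(c1,u1,c2,u2):
    a,d=ray(c1,u1);b,e=ray(c2,u2);d/=np.linalg.norm(d);e/=np.linalg.norm(e)
    s=np.linalg.lstsq(np.c_[d,-e],b-a,rcond=None)[0]
    p,q=a+s[0]*d,b+s[1]*e
    return (p+q)/2,np.linalg.norm(p-q)
E
python3 - <<'E'
from h import *
S=optics.capture("side");T=optics.capture("top")
cv2.imwrite("pics/crop.png",np.hstack([cv2.resize(T["color"][165:230,225:290,::-1],(400,400),interpolation=cv2.INTER_CUBIC),cv2.resize(S["color"][215:280,245:310,::-1],(400,400),interpolation=cv2.INTER_CUBIC)]))
for n,t,s in [("holder",(279,185),(267,233)),("tray",(162,212),(275,352)),("barend",(279,219),(302,244)),("beaker",(195,165),(222,300)),("vial",(347,212),(301,202)),("keys",(346,242),(328,208))]:
    p,g=tri(T,t,S,s);print(n,p.round(),g.round(1),plane(T,t,20).round())
# tray by mask
for n,c in(("T",T),("S",S)):
    im=c["color"]; hsv=cv2.cvtColor(im,cv2.COLOR_RGB2HSV)
    m=((hsv[...,1]<60)&(hsv[...,2]>150)).astype(np.uint8)
    k,l,st,ce=cv2.connectedComponentsWithStats(m)
    lab=l[212,162] if n=="T" else l[352,275]
    r=cv2.minAreaRect(np.argwhere(l==lab)[:,::-1].astype(np.float32));print(n,r,ce[lab],plane(c,ce[lab],3).round(),[plane(c,q,12).round().tolist() for q in cv2.boxPoints(r)])
E
```

```text
holder [ 625. -184.   49.] 1.7 [ 629. -183.   20.]
tray [546. 181.   4.] 1.7 [543. 176.  20.]
barend [ 524. -184.   21.] 0.5 [ 525. -184.   20.]
beaker [690.  76.  37.] 5.5 [691.  79.  20.]
vial [ 548. -390.   25.] 1.7 [ 548. -391.   20.]
keys [ 458. -388.   13.] 2.7 [ 457. -387.   20.]
T ((160.64483642578125, 211.76210021972656), (35.460426330566406, 56.2217903137207), 4.763640880584717) [160.83160622 212.14507772] [544. 185.   3.] [[462.0, 242.0, 12.0], [637.0, 236.0, 12.0], [628.0, 124.0, 12.0], [454.0, 131.0, 12.0]]
S ((274.7026672363281, 351.78375244140625), (79.89790344238281, 44.387725830078125), 9.462322235107422) [275.74455688 352.60870898] [545. 181.   3.] [[632.0, 239.0, 12.0], [642.0, 119.0, 12.0], [455.0, 129.0, 12.0], [461.0, 246.0, 12.0]]
```

View pics/crop.png

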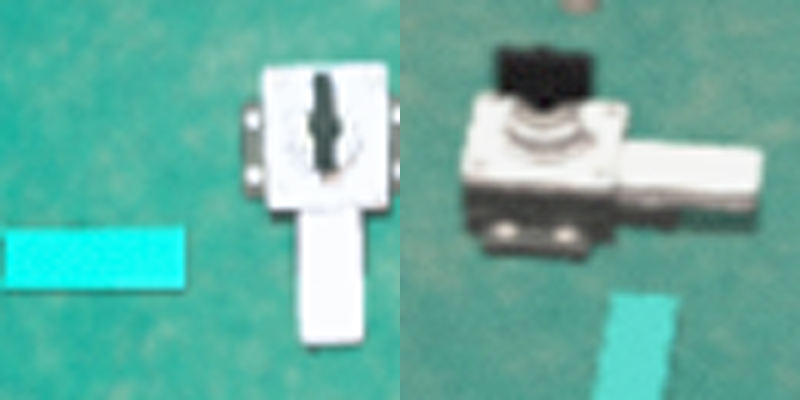

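Crop: the handle is black with length along the holder's x. The bar is plain bright metal, sticking out towards the robot, and the cyan bar is separate. The choice is confirmed; next I measure handle and bar by mask.

Run:
```python
from h import *
S=optics.capture("side");T=optics.capture("top")
p,g=tri(T,(303,91),S,(219,78));print("rail end",p.round(),g)
def comp(m,box):
    x0,y0,x1,y1=box; mm=np.zeros(m.shape,np.uint8);mm[y0:y1,x0:x1]=m[y0:y1,x0:x1]
    k,l,st,ce=cv2.connectedComponentsWithStats(mm);i=1+np.argmax(st[1:,4]);return (l==i),ce[i]
hc=[]
for c,b in((T,(270,172,288,198)),(S,(256,219,281,236))):
    m,ce=comp(c["color"].max(2)<85,b);q=np.argwhere(m)[:,::-1]
    r=cv2.minAreaRect(q.astype(np.float32));hc.append(ce);print(ce,r,plane(c,ce,78).round(1))
    v=np.linalg.svd(q-q.mean(0),full_matrices=0)[2][0]*8
    print("handle axis",(plane(c,ce+v,78)-plane(c,ce-v,78)).round(1))
print("handle",tri(T,hc[0],S,hc[1]))
for n,c in(("T",T),("S",S)):
    im=cv2.cvtColor(c["color"],cv2.COLOR_RGB2HSV)
    m=(im[...,1]<60)&(im[...,2]>120)
    if n=="T":
        for r in range(196,224):
            w=np.where(m[r,262:296])[0]+262
            if len(w):print(r,w.min(),w.max(),plane(T,((w.min()+w.max())/2,r),27).round(1)[:2],end=" ; ")
    else:
        for u in range(272,306,3):
            w=np.where(m[225:262,u])[0]+225
            if len(w):print(u,w.min(),w.max(),plane(S,(u,(w.min()+w.max())/2),27).round(1)[:2],end=" ; ")
```

```text
rail end [ 750. -243.  471.] 3.320566370486907
[277. 191.] ((277.0, 191.0), (0.0, 0.0), 0.0) [ 601.1 -178.8   78. ]
handle axis [  0.3 -46.9   0. ]
[268.         227.04878049] ((268.0, 227.5), (9.0, 14.0), 90.0) [ 621.3 -175.1   78. ]
handle axis [-45.7   3.7   0. ]
handle (array([ 611.90147068, -178.25877129,   74.17346989]), np.float64(20.08732139057162))
196 265 288 [ 594.2 -175.9] ; 197 268 287 [ 591.1 -178.9] ; 198 268 287 [ 588. -179.] ; 199 273 283 [ 585.  -180.5] ; 200 273 283 [ 581.9 -180.6] ; 201 273 283 [ 578.8 -180.6] ; 202 273 283 [ 575.8 -180.6] ; 203 273 283 [ 572.7 -180.7] ; 204 273 283 [ 569.6 -180.7] ; 205 273 283 [ 566.6 -180.8] ; 206 273 283 [ 563.5 -180.8] ; 207 273 283 [ 560.5 -180.8] ; 208 273 283 [ 557.4 -180.9] ; 209 273 283 [ 554.3 -180.9] ; 210 273 283 [ 551.3 -180.9] ; 211 273 283 [ 548.2 -181. ] ; 212 273 283 [ 545.2 -181. ] ; 213 273 283 [ 542.2 -181. ] ; 214 273 283 [ 539.1 -181.1] ; 215 273 283 [ 536.1 -181.1] ; 216 274 283 [ 533.  -182.6] ; 217 274 283 [ 530.  -182.7] ; 218 274 283 [ 527.  -182.7] ; 219 274 283 [ 523.9 -182.8] ; 220 274 283 [ 520.9 -182.8] ; 272 232 254 [ 609.  -168.3] ; 275 231 246 [ 603.6 -189.7] ; 278 231 246 [ 595. -191.] ; 281 232 247 [ 585.7 -187.8] ; 284 238 247 [ 575.3 -175.7] ; 287 238 247 [ 566.8 -177.1] ; 290 238 247 [ 558.3 -178.4] ; 293 238 248 [ 549.5 -177.5] ; 296 238 248 [ 541.1 -178.8] ; 299 238 248 [ 532.6 -180.1] ; 302 239 248 [ 523.8 -179.2] ;
```

Run:
```python
from h import *
S=optics.capture("side");T=optics.capture("top")
for n,c,b in(("T",T,(270,172,288,197)),("S",S,(252,217,284,236))):
    x0,y0,x1,y1=b;g=c["color"][y0:y1,x0:x1].max(2).astype(float)
    w=np.clip(140-g,0,None);w[w<25]=0
    yy,xx=np.mgrid[y0:y1,x0:x1];ce=np.array([(w*xx).sum(),(w*yy).sum()])/w.sum()
    C=np.cov(np.c_[xx.ravel(),yy.ravel()].T,aweights=w.ravel());v=np.linalg.eigh(C)[1][:,1]*8
    print(n,ce.round(1),"z82",plane(c,ce,82).round(1),"dir",(plane(c,ce+v,82)-plane(c,ce-v,82)).round(1)); 
    if n=="T":ct=ce
    else: print(tri(T,ct,S,ce))
# bar side edges subpixel from saturation
s=cv2.cvtColor(T["color"],cv2.COLOR_RGB2HSV)[...,1].astype(float)
P=[]
for r in range(201,219):
    row=s[r];t=(row[278]+row[264])/2
    L=next(u for u in range(278,262,-1) if row[u]>t);Rr=next(u for u in range(278,296) if row[u]>t)
    l=L+ (row[L]-t)/(row[L]-row[L+1]); q=Rr-(row[Rr]-t)/(row[Rr]-row[Rr-1])
    P.append((plane(T,(l,r),27)[:2],plane(T,(q,r),21)[:2]))
P=np.array(P)
for k in(0,1):
    f=np.polyfit(P[:,k,0],P[:,k,1],1);print("edge",f, np.polyval(f,540))
col=s[:,278];t=(col[212]+col[228])/2;e=next(r for r in range(212,228) if col[r]>t);e=e-(col[e]-t)/(col[e]-col[e-1]);print("end",plane(T,(278,e),27))
```

```text
T [277.3 185.5] z82 [ 616.8 -179.6   82. ] dir [-47.5  -2.4   0. ]
S [268.1 227.1] z82 [ 620.2 -169.7   82. ] dir [45.   0.3  0. ]
(array([ 620.05697894, -179.25261275,   74.21201813]), np.float64(3.6900702208153198))
edge [ 3.02097338e-02 -1.81060607e+02] -164.74735098606178
edge [-4.56495418e-03 -1.96026452e+02] -198.4915270915595
end [ 519.16102889 -181.29768989   27.        ]
```

>>> play_rows:
  commands: "-26 -24 0 0; -52 -48 0 0; -77 -71 0 0; -103 -95 0 0; -129 -119 0 0"
  fingers: 0
  force: 30

```text
time_s: 0.82
tool_pos: [286.0, 435.9, 231.4]
orientation: [0.0, 0.163, 0.987, 0.0]
contact_force: [0.5, -0.9, 0.9]
opening: 0.998
grip_force: 0.0
```

>>> play_rows:
  commands: "-26 -24 0 0; -52 -48 0 0; -77 -71 0 0; -103 -95 0 0; -129 -119 0 0"

```text
time_s: 1.23
tool_pos: [369.8, 281.6, 231.5]
orientation: [0.0, 0.163, 0.987, 0.0]
contact_force: [0.6, 0.0, 0.2]
opening: 0.998
grip_force: 0.0
```

>>> play_rows:
  commands: "-26 -24 0 0; -52 -48 0 0; -77 -71 0 0; -103 -95 0 0; -129 -119 0 0"

```text
time_s: 1.65
tool_pos: [453.5, 127.2, 231.5]
orientation: [0.0, 0.164, 0.987, 0.0]
contact_force: [0.6, -0.2, -0.3]
opening: 1.003
grip_force: 0.0
```

>>> play_rows:
  commands: "-26 -24 0 0; -52 -48 0 0; -77 -71 0 0; -103 -95 0 0; -129 -119 0 0"

```text
time_s: 2.07
tool_pos: [537.2, -27.3, 231.5]
orientation: [0.0, 0.164, 0.987, 0.0]
contact_force: [0.6, 1.3, 0.4]
opening: 1.0
grip_force: 0.0
```

```bash
cat >> h.py <<'E'
def st(target=None):
    s=monitor.read_state();M=rot(s["orientation"]).as_matrix()
    yw=np.arctan2(M[1,1],M[0,1])
    print("t",round(s["time_s"],2),"pos",s["tool_pos"].round(1),"yaw_y",round(yw,3),"tilt",round(float(np.arccos(-M[2,2])),3),"J",s["joints"].round(2),"F",s["contact_force"].round(1),"M",s["torque"].round(3),"open",round(s["opening"],3),"grip",round(float(s["grip_force"]),1))
    if target is not None: print("shift tool",(M.T@(np.array(target)-s["tool_pos"])).round(1))
    return s
E
python3 -c "
from h import *
st([620,-179,150])"
```

```text
t 2.07 pos [537.2 -27.3 231.5] yaw_y 1.242 tilt 0.0 J [ 0.14  0.58 -0.28  1.83  0.22  0.76  0.98] F [0.6 1.3 0.4] M [0.002 0.001 0.058] open 1.0 grip 0.0
shift tool [-127.4 -116.9   81.5]
```

>>> play_rows:
  commands: "-26 -24 0 -0.07; -52 -48 0 -0.14; -77 -71 30 -0.21; -103 -95 55 -0.29; -127.4 -117 81 -0.36"

```text
time_s: 2.48
tool_pos: [618.1, -175.7, 153.2]
orientation: [0.001, -0.017, 1.0, -0.0]
contact_force: [0.4, 1.1, 0.5]
opening: 1.0
grip_force: 0.0
```

>>> play_rows:
  commands: "0 0 0 0; 0 0 0 0; 0 0 0 0; 0 0 0 0; 0 0 0 0"
  fingers: 0.5

```text
time_s: 2.9
tool_pos: [617.8, -171.8, 155.3]
orientation: [0.001, -0.017, 1.0, 0.0]
contact_force: [-0.3, -0.2, 0.6]
opening: 0.506
grip_force: 0.0
```

```bash
python3 -c "
from h import *
st([620,-179,63])
T=optics.capture('top')['color'];S=optics.capture('side')['color']
cv2.imwrite('pics/above.png',np.hstack([cv2.resize(T[150:240,235:325,::-1],(400,400),interpolation=cv2.INTER_CUBIC),cv2.resize(S[190:280,230:320,::-1],(400,400),interpolation=cv2.INTER_CUBIC)]))"
```

```text
t 2.9 pos [ 617.8 -171.8  155.3] yaw_y 1.604 tilt 0.002 J [ 0.39  0.82 -0.36  1.58  0.36  0.81  1.49] F [-0.3 -0.2  0.6] M [ 0.002 -0.011  0.021] open 0.506 grip 0.0
shift tool [-1.7 -7.3 92.3]
```

View pics/above.png

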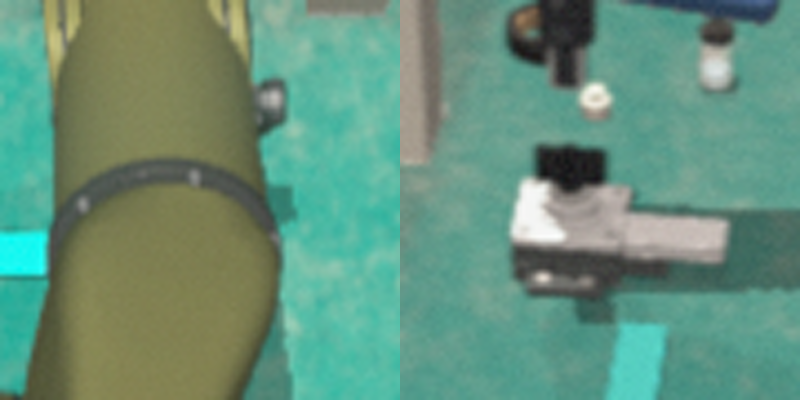

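Above: the fingertip sits over the handle in the side view (px 268,208 against the handle at 268,227). It has yet to be moved about 7 mm in y before going down.

>>> play_rows:
  commands: "-1 -4 10 0; -2 -7 20 0; -2 -7 35 0; -2 -7 50 0; -2 -7 50 0"

```text
time_s: 3.42
tool_pos: [616.6, -180.7, 99.7]
orientation: [-0.003, -0.016, 1.0, 0.0]
contact_force: [-1.1, -0.5, -0.8]
opening: 0.5
grip_force: 0.0
```

```bash
python3 -c "
from h import *
st([620,-179,64])
T=optics.capture('top');S=optics.capture('side')
im=S['color']
cv2.imwrite('pics/low.png',cv2.resize(im[195:255,235:315,::-1],(800,600),interpolation=cv2.INTER_CUBIC))"
```

```text
t 3.42 pos [ 616.6 -180.7   99.7] yaw_y 1.602 tilt 0.007 J [ 0.39  0.89 -0.33  1.6   0.4   0.72  1.47] F [-1.1 -0.5 -0.8] M [-0.004  0.059  0.044] open 0.5 grip 0.0
shift tool [-3.7  1.6 35.7]
```

View pics/low.png

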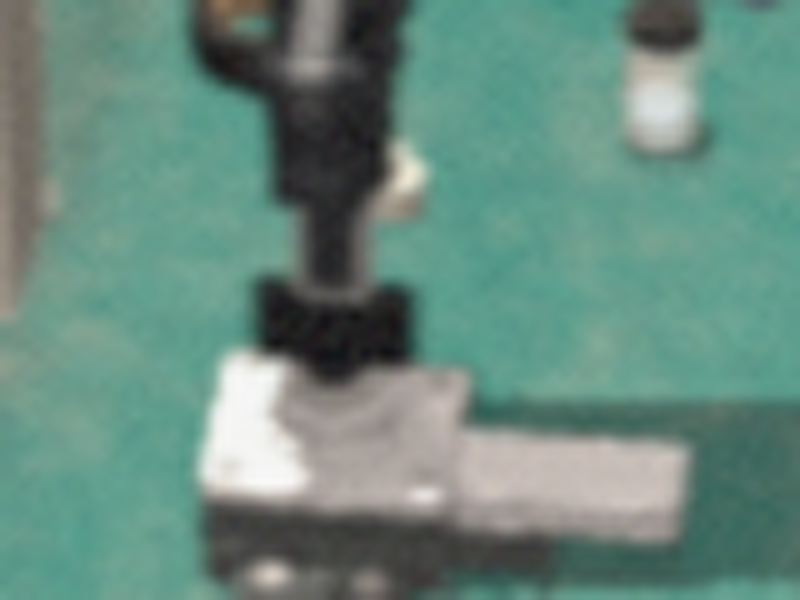

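Low: the near finger (crop col 333) lines up with the handle (258–410, middle 334). Allowing for parallax, the handle is at x≈620, as triangulated.

>>> play_rows:
  commands: "-3 1 0 0; -3 1 12 0; -3 1 24 0; -3 1 36 0; -3 1 36 0"

```text
time_s: 3.93
tool_pos: [620.0, -179.2, 64.4]
orientation: [-0.003, -0.016, 1.0, 0.0]
contact_force: [-0.0, 0.3, -0.0]
opening: 0.499
grip_force: 0.0
```

```bash
python3 -c "
from h import *
st([620,-179,64])"
```

```text
t 3.93 pos [ 620.  -179.2   64.4] yaw_y 1.602 tilt 0.006 J [ 0.38  0.94 -0.31  1.6   0.42  0.66  1.46] F [-0.   0.3 -0. ] M [0.021 0.107 0.069] open 0.499 grip 0.0
shift tool [-0.1  0.2  0.4]
```

>>> play_rows:
  commands: "0 0 0 0; 0 0 0 0; 0 0 0 0; 0 0 0 0; 0 0 0 0"
  fingers: 1
  force: 25

```text
time_s: 4.35
tool_pos: [622.7, -178.5, 68.1]
orientation: [0.0, -0.016, 1.0, 0.001]
contact_force: [0.3, 2.5, 1.3]
opening: 0.107
grip_force: 28.2
```

>>> play_rows:
  commands: "0 0 0 0; 0 0 0 0; 0 0 0 0; 0 0 0 0; 0 0 0 0"

```text
time_s: 4.77
tool_pos: [622.7, -178.6, 68.0]
orientation: [0.0, -0.016, 1.0, 0.001]
contact_force: [0.4, 4.2, 3.2]
opening: 0.109
grip_force: 28.7
```

```bash
python3 -c "
from h import *
st()"
```

```text
t 4.77 pos [ 622.7 -178.6   68. ] yaw_y 1.603 tilt 0.001 J [ 0.38  0.94 -0.31  1.6   0.41  0.67  1.46] F [0.4 4.2 3.2] M [0.978 0.097 0.001] open 0.109 grip 28.7
```

>>> play_rows:
  commands: "0 0 0 0.04; 0 0 0 0.08; 0 0 0 0.12; 0 0 0 0.12; 0 0 0 0.12"

```text
time_s: 5.18
tool_pos: [622.7, -178.8, 68.0]
orientation: [0.0, 0.043, 0.999, 0.0]
contact_force: [-0.3, 4.7, 3.9]
opening: 0.11
grip_force: 28.8
```

```bash
python3 -c "
from h import *
st()"
```

```text
t 5.18 pos [ 622.7 -178.8   68. ] yaw_y 1.484 tilt 0.001 J [ 0.36  0.94 -0.28  1.6   0.38  0.66  1.37] F [-0.3  4.7  3.9] M [1.008 0.167 0.129] open 0.11 grip 28.8
```

>>> play_rows:
  commands: "0 0 0 0.02; 0 0 0 0.04; 0 0 0 0.06; 0 0 0 0.06; 0 0 0 0.06"

```text
time_s: 5.6
tool_pos: [622.7, -179.0, 68.0]
orientation: [0.0, 0.074, 0.997, 0.0]
contact_force: [0.0, 4.9, 5.1]
opening: 0.109
grip_force: 28.9
```

```bash
python3 -c "
from h import *
st()"
```

```text
t 5.6 pos [ 622.7 -179.    68. ] yaw_y 1.422 tilt 0.001 J [ 0.35  0.94 -0.27  1.6   0.36  0.65  1.32] F [0.  4.9 5.1] M [1.06  0.194 0.186] open 0.109 grip 28.9
```

>>> play_rows:
  commands: "0 0 0 0.02; 0 0 0 0.03; 0 0 0 0.05; 0 0 0 0.05; 0 0 0 0.05"

```text
time_s: 6.02
tool_pos: [622.6, -179.1, 68.0]
orientation: [0.0, 0.099, 0.995, 0.0]
contact_force: [-0.5, 4.1, 5.8]
opening: 0.11
grip_force: 28.9
```

```bash
python3 -c "
from h import *
st()"
```

```text
t 6.02 pos [ 622.6 -179.1   68. ] yaw_y 1.372 tilt 0.001 J [ 0.34  0.93 -0.25  1.6   0.34  0.65  1.29] F [-0.5  4.1  5.8] M [1.042 0.175 0.173] open 0.11 grip 28.9
```

>>> play_rows:
  commands: "0 0 0 0.02; 0 0 0 0.04; 0 0 0 0.06; 0 0 0 0.06; 0 0 0 0.06"

```text
time_s: 6.43
tool_pos: [622.6, -179.2, 68.0]
orientation: [0.0, 0.129, 0.992, 0.0]
contact_force: [-0.2, 4.7, 4.5]
opening: 0.11
grip_force: 28.9
```

```bash
python3 -c "
from h import *
st()"
```

```text
t 6.43 pos [ 622.6 -179.2   68. ] yaw_y 1.312 tilt 0.001 J [ 0.34  0.93 -0.24  1.6   0.32  0.64  1.24] F [-0.2  4.7  4.5] M [1.    0.184 0.117] open 0.11 grip 28.9
```

>>> play_rows:
  commands: "0 0 0 0.02; 0 0 0 0.04; 0 0 0 0.06; 0 0 0 0.08; 0 0 0 0.1"

```text
time_s: 6.85
tool_pos: [622.5, -179.4, 68.0]
orientation: [0.0, 0.179, 0.984, 0.0]
contact_force: [-0.6, 5.2, 5.1]
opening: 0.112
grip_force: 28.9
```

```bash
python3 -c "
from h import *
st()"
```

```text
t 6.85 pos [ 622.5 -179.4   68. ] yaw_y 1.211 tilt 0.0 J [ 0.32  0.93 -0.21  1.6   0.29  0.64  1.17] F [-0.6  5.2  5.1] M [0.97  0.18  0.161] open 0.112 grip 28.9
```

>>> play_rows:
  commands: "0 0 0 0.04; 0 0 0 0.08; 0 0 0 0.12; 0 0 0 0.16; 0 0 0 0.2"

```text
time_s: 7.27
tool_pos: [622.3, -179.7, 68.0]
orientation: [0.0, 0.277, 0.961, -0.0]
contact_force: [-0.6, 2.9, 4.7]
opening: 0.11
grip_force: 29.0
```

```bash
python3 -c "
from h import *
st()
S=optics.capture('side')['color']
cv2.imwrite('pics/turn.png',cv2.resize(S[195:255,235:315,::-1],(800,600),interpolation=cv2.INTER_CUBIC))"
```

```text
t 7.27 pos [ 622.3 -179.7   68. ] yaw_y 1.01 tilt 0.0 J [ 0.3   0.93 -0.16  1.61  0.22  0.62  1.03] F [-0.6  2.9  4.7] M [0.773 0.307 0.103] open 0.11 grip 29.0
```

View pics/turn.png

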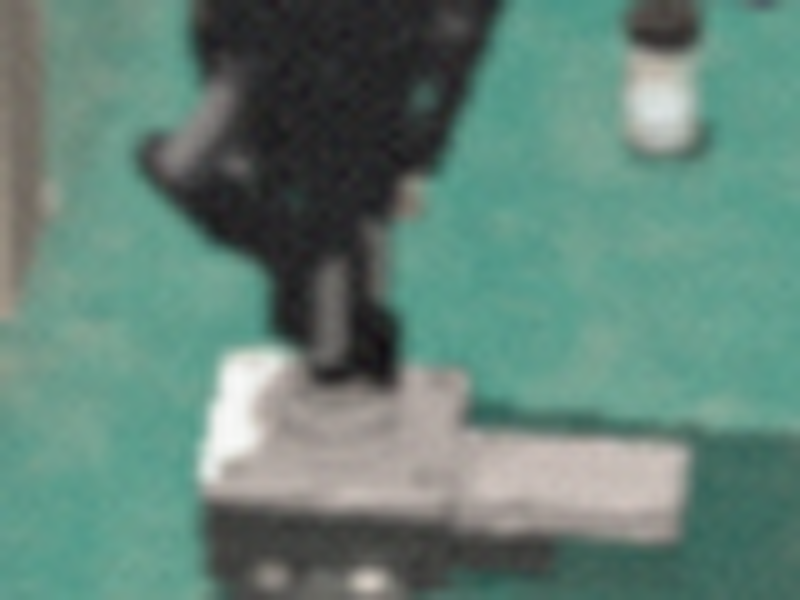

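The handle has visibly turned (now crop cols 275–400) with the torque level at about 0.15 N m. It loosens clockwise.

>>> play_rows:
  commands: "0 0 0 0.04; 0 0 0 0.08; 0 0 0 0.12; 0 0 0 0.16; 0 0 0 0.2"

```text
time_s: 7.73
tool_pos: [622.0, -180.1, 68.0]
orientation: [-0.0, 0.371, 0.928, -0.0]
contact_force: [-0.2, 3.2, 6.6]
opening: 0.108
grip_force: 29.0
```

>>> play_rows:
  commands: "0 0 0 0.04; 0 0 0 0.08; 0 0 0 0.12; 0 0 0 0.16; 0 0 0 0.2"

```text
time_s: 8.15
tool_pos: [621.8, -180.3, 68.0]
orientation: [-0.0, 0.462, 0.887, -0.001]
contact_force: [-1.4, 3.4, 5.8]
opening: 0.112
grip_force: 29.0
```

>>> play_rows:
  commands: "0 0 0 0.04; 0 0 0 0.08; 0 0 0 0.12; 0 0 0 0.16; 0 0 0 0.2"

```text
time_s: 8.57
tool_pos: [621.4, -180.5, 68.0]
orientation: [-0.001, 0.549, 0.836, -0.001]
contact_force: [-2.5, 3.5, 5.8]
opening: 0.109
grip_force: 29.1
```

```bash
python3 -c "
from h import *
st()"
```

```text
t 8.57 pos [ 621.4 -180.5   68. ] yaw_y 0.409 tilt 0.002 J [ 0.21  0.93 -0.    1.61  0.01  0.61  0.61] F [-2.5  3.5  5.8] M [0.633 0.553 0.163] open 0.109 grip 29.1
```

>>> play_rows:
  commands: "0 0 0 0.04; 0 0 0 0.08; 0 0 0 0.12; 0 0 0 0.16; 0 0 0 0.2"

```text
time_s: 8.98
tool_pos: [621.0, -180.6, 68.0]
orientation: [-0.001, 0.629, 0.777, -0.001]
contact_force: [-3.4, 3.1, 6.3]
opening: 0.115
grip_force: 29.1
```

>>> play_rows:
  commands: "0 0 0 0.05; 0 0 0 0.1; 0 0 0 0.15; 0 0 0 0.2; 0 0 0 0.2"

```text
time_s: 9.4
tool_pos: [620.6, -180.6, 68.0]
orientation: [-0.001, 0.704, 0.71, -0.002]
contact_force: [-4.2, 1.6, 7.7]
opening: 0.107
grip_force: 29.2
```

```bash
python3 -c "
from h import *
st()"
```

```text
t 9.4 pos [ 620.6 -180.6   68. ] yaw_y 0.009 tilt 0.004 J [ 0.16  0.93  0.1   1.62 -0.14  0.61  0.34] F [-4.2  1.6  7.7] M [0.614 0.836 0.207] open 0.107 grip 29.2
```

>>> play_rows:
  commands: "0 0 0 0; 0 0 0 0; 0 0 0 0; 0 0 0 0; 0 0 0 0"
  fingers: 0.5

```text
time_s: 9.82
tool_pos: [622.3, -180.1, 67.5]
orientation: [0.0, 0.703, 0.711, -0.0]
contact_force: [0.6, -0.1, 0.6]
opening: 0.498
grip_force: 0.0
```

>>> play_rows:
  commands: "0 0 -15 0; 0 0 -35 0; 0 0 -55 0; 0 0 -75 0; 0 0 -85 0"

```text
time_s: 10.23
tool_pos: [623.6, -180.2, 155.1]
orientation: [0.002, 0.703, 0.711, 0.001]
contact_force: [0.6, -0.7, -0.0]
opening: 0.504
grip_force: 0.0
```

>>> play_rows:
  commands: "0 0 0 -0.11; 0 0 0 -0.22; 0 0 0 -0.33; 0 0 0 -0.44; 0 0 0 -0.55"

```text
time_s: 10.65
tool_pos: [622.1, -179.6, 152.2]
orientation: [-0.0, 0.481, 0.877, -0.0]
contact_force: [0.5, 0.1, 0.1]
opening: 0.503
grip_force: 0.0
```

>>> play_rows:
  commands: "0 0 0 -0.11; 0 0 0 -0.22; 0 0 0 -0.33; 0 0 0 -0.44; 0 0 0 -0.55"

```text
time_s: 11.07
tool_pos: [622.0, -179.6, 152.1]
orientation: [-0.0, 0.225, 0.974, -0.0]
contact_force: [0.1, -0.0, 0.2]
opening: 0.497
grip_force: 0.0
```

>>> play_rows:
  commands: "0 0 0 -0.11; 0 0 0 -0.22; 0 0 0 -0.33; 0 0 0 -0.44; 0 0 0 -0.49"

```text
time_s: 11.48
tool_pos: [622.0, -179.8, 152.1]
orientation: [-0.0, -0.018, 1.0, 0.0]
contact_force: [-1.5, 0.6, -0.1]
opening: 0.501
grip_force: 0.0
```

```bash
python3 -c "
from h import *
st([536,-181,60])
S=optics.capture('side')['color']
cv2.imwrite('pics/loose.png',cv2.resize(S[180:255,225:325,::-1],(800,600),interpolation=cv2.INTER_CUBIC))"
```

```text
t 11.48 pos [ 622.  -179.8  152.1] yaw_y 1.607 tilt 0.001 J [ 0.39  0.83 -0.33  1.56  0.33  0.81  1.53] F [-1.5  0.6 -0.1] M [-0.005  0.019  0.027] open 0.501 grip 0.0
shift tool [85.9  1.9 92.1]
```

View pics/loose.png

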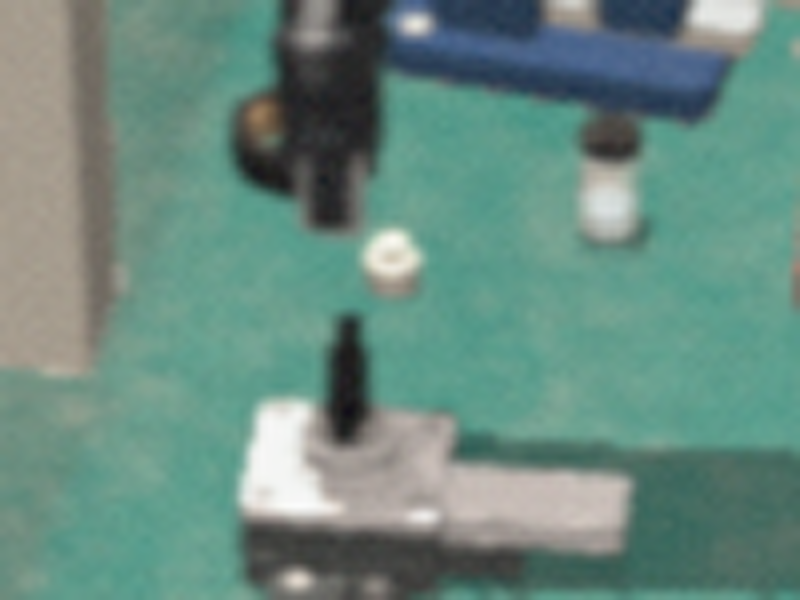

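The handle is edge-on at crop (348,375), so it is turned by about a quarter. The bar is still in place.

>>> play_rows:
  commands: "20 1 0 0; 45 1 0 0; 70 1 20 0; 87 2 50 0; 87 2 90 0"
  fingers: 0.4
  force: 20

```text
time_s: 11.95
tool_pos: [532.3, -181.8, 63.7]
orientation: [-0.0, -0.014, 1.0, -0.001]
contact_force: [-0.5, -0.6, 1.0]
opening: 0.6
grip_force: 0.0
```

>>> play_rows:
  commands: "0 0 0 0; 0 0 0 0; 0 0 0 0; 0 0 0 0; 0 0 0 0"

```text
time_s: 12.37
tool_pos: [537.5, -180.5, 65.0]
orientation: [0.002, -0.015, 1.0, -0.001]
contact_force: [-0.2, -0.6, -0.4]
opening: 0.605
grip_force: 0.0
```

```bash
python3 -c "
from h import *
st([536,-181,15])
S=optics.capture('side')['color'];T=optics.capture('top')['color']
cv2.imwrite('pics/bar.png',np.hstack([cv2.resize(T[165:240,240:315,::-1],(400,400),interpolation=cv2.INTER_CUBIC),cv2.resize(S[195:270,245:320,::-1],(400,400),interpolation=cv2.INTER_CUBIC)]))"
```

```text
t 12.37 pos [ 537.5 -180.5   65. ] yaw_y 1.602 tilt 0.005 J [ 0.39  0.87 -0.24  1.87  0.43  0.46  1.44] F [-0.2 -0.6 -0.4] M [ 0.023  0.056 -0.016] open 0.605 grip 0.0
shift tool [ 1.7 -0.4 49.9]
```

View pics/bar.png

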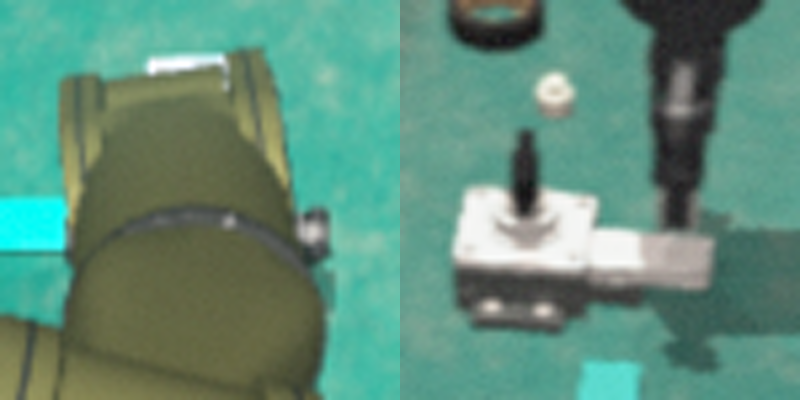

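Bar view: the finger (crop 680,215) is over the outer part of the bar (end at 713), as intended. I go down next.

>>> play_rows:
  commands: "1 0 12 0; 1 0 25 0; 1 0 38 0; 1 0 47 0; 1 0 47 0"

```text
time_s: 12.88
tool_pos: [533.7, -180.0, 14.7]
orientation: [-0.001, -0.016, 1.0, 0.0]
contact_force: [-0.5, 0.8, 0.5]
opening: 0.604
grip_force: 0.0
```

>>> play_rows:
  commands: "0 0 0 0; 0 0 0 0; 0 0 0 0; 0 0 0 0; 0 0 0 0"

```text
time_s: 13.3
tool_pos: [534.6, -180.4, 16.2]
orientation: [0.0, -0.016, 1.0, -0.0]
contact_force: [0.4, -0.5, 0.2]
opening: 0.596
grip_force: 0.0
```

```bash
python3 -c "
from h import *
st([536,-181,14])"
```

```text
t 13.3 pos [ 534.6 -180.4   16.2] yaw_y 1.602 tilt 0.001 J [ 0.36  0.95 -0.19  1.88  0.46  0.36  1.41] F [ 0.4 -0.5  0.2] M [-0.011 -0.01   0.037] open 0.596 grip 0.0
shift tool [-1.3 -0.7  2.2]
```

>>> play_rows:
  commands: "0 0 2 0; 0 0 2 0; 0 0 2 0; 0 0 2 0; 0 0 2 0"

```text
time_s: 13.72
tool_pos: [534.3, -180.2, 13.7]
orientation: [0.0, -0.016, 1.0, 0.0]
contact_force: [-0.4, -0.1, 0.8]
opening: 0.605
grip_force: 0.0
```

>>> play_rows:
  commands: "0 0 0 0; 0 0 0 0; 0 0 0 0; 0 0 0 0; 0 0 0 0"
  fingers: 0.75
  force: 20

```text
time_s: 14.13
tool_pos: [534.4, -180.2, 13.8]
orientation: [0.0, -0.016, 1.0, 0.0]
contact_force: [-0.2, -0.8, 0.5]
opening: 0.341
grip_force: 23.8
```

```bash
python3 -c "
from h import *
st([536,-181,14])"
```

```text
t 14.13 pos [ 534.4 -180.2   13.8] yaw_y 1.602 tilt 0.0 J [ 0.36  0.95 -0.19  1.88  0.46  0.35  1.41] F [-0.2 -0.8  0.5] M [-0.001  0.05   0.047] open 0.341 grip 23.8
shift tool [-1.6 -0.8 -0.2]
```

>>> play_rows:
  commands: "0 0 -1 0; 0 0 -1 0; 3 0 -1 0; 6 0 -1 0; 10 0 -1 0"
  force: 30

```text
time_s: 14.55
tool_pos: [523.9, -180.5, 14.5]
orientation: [-0.0, -0.016, 1.0, 0.0]
contact_force: [0.0, -0.8, -0.9]
opening: 0.343
grip_force: 31.5
```

```bash
python3 -c "
from h import *
st()"
```

```text
t 14.55 pos [ 523.9 -180.5   14.5] yaw_y 1.602 tilt 0.0 J [ 0.36  0.94 -0.18  1.91  0.47  0.33  1.4 ] F [ 0.  -0.8 -0.9] M [0.016 0.038 0.022] open 0.343 grip 31.5
```

>>> play_rows:
  commands: "3 0 0 0; 6 0 0 0; 9 0 0 0; 12 0 0 0; 15 0 0 0"

```text
time_s: 14.97
tool_pos: [509.0, -181.0, 14.7]
orientation: [0.0, -0.016, 1.0, 0.0]
contact_force: [0.1, 0.4, -1.1]
opening: 0.34
grip_force: 31.5
```

```bash
python3 -c "
from h import *
st()"
```

```text
t 14.97 pos [ 509.  -181.    14.7] yaw_y 1.602 tilt 0.0 J [ 0.35  0.93 -0.17  1.95  0.48  0.29  1.4 ] F [ 0.1  0.4 -1.1] M [ 0.013  0.008 -0.011] open 0.34 grip 31.5
```

>>> play_rows:
  commands: "4 0 0 0; 8 0 0 0; 12 0 0 0; 16 0 0 0; 20 0 0 0"

```text
time_s: 15.38
tool_pos: [488.9, -181.6, 14.7]
orientation: [-0.0, -0.016, 1.0, 0.0]
contact_force: [-0.6, 0.3, -2.2]
opening: 0.339
grip_force: 31.5
```

>>> play_rows:
  commands: "4 0 0 0; 8 0 0 0; 12 0 0 0; 16 0 0 0; 20 0 0 0"

```text
time_s: 15.8
tool_pos: [469.0, -182.2, 14.7]
orientation: [0.0, -0.016, 1.0, 0.0]
contact_force: [-0.5, -0.2, -0.7]
opening: 0.344
grip_force: 31.5
```

>>> play_rows:
  commands: "0 0 0 0; 0 0 -5 0; 0 0 -20 0; 0 0 -45 0; 0 0 -70 0"

```text
time_s: 16.22
tool_pos: [469.1, -182.0, 85.3]
orientation: [-0.001, -0.016, 1.0, 0.0]
contact_force: [0.6, -0.6, -1.7]
opening: 0.341
grip_force: 31.5
```

```bash
python3 -c "
from h import *
st([504,183,85])"
```

```text
t 16.22 pos [ 469.1 -182.    85.3] yaw_y 1.603 tilt 0.001 J [ 0.41  0.78 -0.22  2.04  0.46  0.36  1.43] F [ 0.6 -0.6 -1.7] M [-0.013  0.022  0.004] open 0.341 grip 31.5
shift tool [-46.5 363.7   0.4]
```

>>> play_rows:
  commands: "-4 30 0 0; -9 67 0 0; -14 104 0 0; -18 141 0 0; -22 178 0 0"

```text
time_s: 16.63
tool_pos: [486.3, -1.9, 85.2]
orientation: [0.001, -0.015, 1.0, 0.0]
contact_force: [0.8, -0.1, -0.8]
opening: 0.341
grip_force: 31.5
```

>>> play_rows:
  commands: "-4 37 0 0; -9 74 0 0; -14 111 0 0; -18 148 0 0.03; -22 188 0 0.07"

```text
time_s: 17.05
tool_pos: [502.0, 186.4, 85.1]
orientation: [0.0, 0.02, 1.0, -0.0]
contact_force: [1.4, -0.2, -0.9]
opening: 0.343
grip_force: 31.4
```

>>> play_rows:
  commands: "0 0 0 0; 0 0 0 0; 0 0 0 0; 0 0 20 0; 0 0 40 0"

```text
time_s: 17.47
tool_pos: [503.2, 182.9, 45.4]
orientation: [0.001, 0.021, 1.0, -0.0]
contact_force: [-0.2, -0.8, -1.9]
opening: 0.342
grip_force: 31.5
```

>>> play_rows:
  commands: "0 0 0 0; 0 0 0 0; 0 0 0 0; 0 0 0 0; 0 0 0 0"

```text
time_s: 17.88
tool_pos: [502.6, 184.8, 45.7]
orientation: [0.001, 0.02, 1.0, 0.0]
contact_force: [-0.4, 0.5, -0.8]
opening: 0.343
grip_force: 31.5
```

```bash
python3 -c "
from h import *
st([502,185,2.5])
S=optics.capture('side')['color'];T=optics.capture('top')['color']
cv2.imwrite('pics/tray.png',np.hstack([cv2.resize(T[165:255,115:205,::-1],(400,400),interpolation=cv2.INTER_CUBIC),cv2.resize(S[300:400,220:320,::-1],(400,400),interpolation=cv2.INTER_CUBIC)]))"
```

```text
t 17.88 pos [502.6 184.8  45.7] yaw_y 1.531 tilt 0.002 J [-0.38  0.87 -0.09  1.97  0.23  0.31  0.87] F [-0.4  0.5 -0.8] M [-0.01   0.012 -0.011] open 0.343 grip 31.5
shift tool [ 0.7  0.1 43.2]
```

View pics/tray.png

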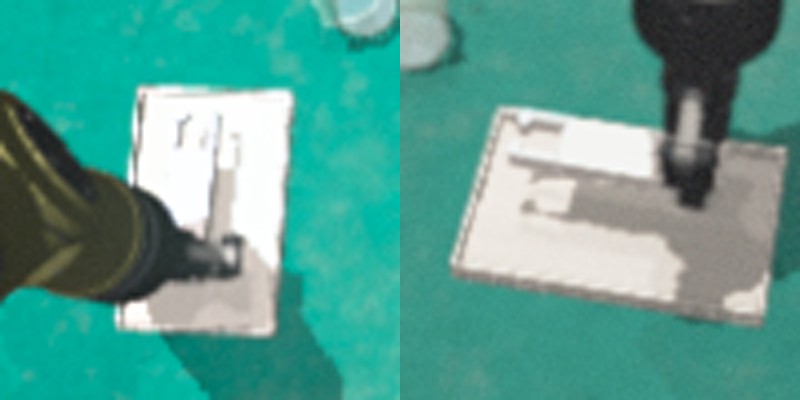

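Tray view: the bar with its slotted end (top crop 175–240, row 118) is central between the tray walls (cols 128–285, rows 88–330).

>>> play_rows:
  commands: "0 0 10 0; 0 0 20 0; 0 0 28 0; 0 0 34 0; 0 0 38 0"

```text
time_s: 18.4
tool_pos: [501.2, 184.7, 5.2]
orientation: [-0.001, 0.019, 1.0, -0.0]
contact_force: [1.2, -0.2, -1.2]
opening: 0.342
grip_force: 31.4
```

>>> play_rows:
  commands: "0 0 1 0; 0 0 2 0; 0 0 3 0; 0 0 4 0; 0 0 4 0"

```text
time_s: 18.82
tool_pos: [502.1, 185.0, 2.9]
orientation: [0.0, 0.019, 1.0, 0.0]
contact_force: [-0.3, 0.4, -1.3]
opening: 0.34
grip_force: 31.5
```

```bash
python3 -c "
from h import *
st([502,185,2])"
```

```text
t 18.82 pos [502.1 185.    2.9] yaw_y 1.532 tilt 0.001 J [-0.4   0.95 -0.07  1.97  0.24  0.23  0.86] F [-0.3  0.4 -1.3] M [ 0.027  0.086 -0.015] open 0.34 grip 31.5
shift tool [ 0.1 -0.   0.9]
```

>>> play_rows:
  commands: "0 0 1 0; 0 0 1 0; 0 0 1 0; 0 0 1 0; 0 0 1 0"

```text
time_s: 19.23
tool_pos: [502.2, 185.0, 2.8]
orientation: [0.0, 0.019, 1.0, 0.0]
contact_force: [-1.7, -0.0, 8.0]
opening: 0.342
grip_force: 36.3
```

>>> play_rows:
  commands: "0 0 0 0; 0 0 0 0; 0 0 0 0; 0 0 0 0; 0 0 0 0"
  fingers: 0.5

```text
time_s: 19.65
tool_pos: [501.9, 185.0, 1.6]
orientation: [-0.0, 0.019, 1.0, 0.0]
contact_force: [0.8, 0.5, -0.9]
opening: 0.504
grip_force: 0.0
```

>>> play_rows:
  commands: "0 0 -8 0; 0 0 -20 0; 0 0 -45 0; 0 0 -80 0; 0 0 -115 0"

```text
time_s: 20.07
tool_pos: [501.3, 184.6, 118.5]
orientation: [-0.001, 0.019, 1.0, -0.0]
contact_force: [0.4, 0.4, 0.1]
opening: 0.5
grip_force: 0.0
```

>>> play_rows:
  commands: "0 -20 -10 0; 0 -50 -20 0; 0 -85 -30 0; 0 -120 -40 0; 0 -150 -50 0"

```text
time_s: 20.48
tool_pos: [495.6, 32.4, 168.3]
orientation: [0.0, 0.02, 1.0, -0.001]
contact_force: [0.7, -0.6, 0.3]
opening: 0.503
grip_force: 0.0
```

```bash
python3 -c "
from h import *
st()
S=optics.capture('side')['color'];T=optics.capture('top')['color']
cv2.imwrite('pics/end.png',np.hstack([cv2.resize(T[165:255,115:205,::-1],(400,400),interpolation=cv2.INTER_CUBIC),cv2.resize(S[190:390,200:400,::-1],(400,400),interpolation=cv2.INTER_CUBIC)]))"
```

```text
t 20.48 pos [495.6  32.4 168.3] yaw_y 1.531 tilt 0.001 J [-0.03  0.63 -0.2   2.01  0.24  0.52  1.13] F [ 0.7 -0.6  0.3] M [-0.011 -0.034 -0.029] open 0.503 grip 0.0
```

View pics/end.png

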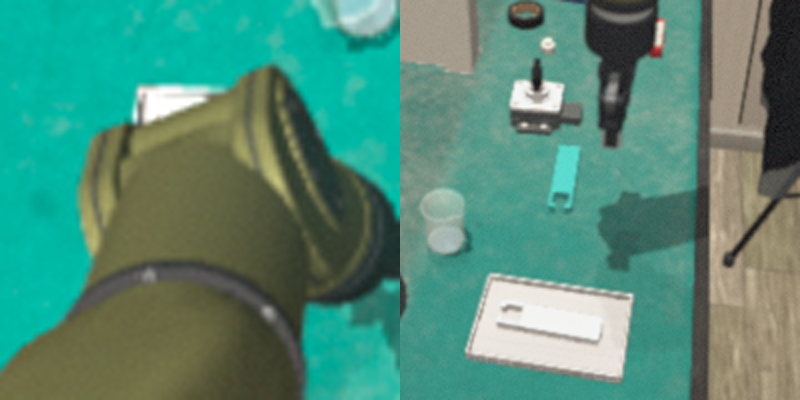

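The bar lies flat in the middle of the tray (side crop about 550,322). The handle is still edge-on at (537,75), and the other things haven't moved.

```bash
python3 -c "
from plant import bot
print(bot.sign_off())"
```

```text
the job is handed in; nothing more can be done
None
```

The screw has a left-hand thread (the first, clockwise feel loosened it, so I didn't feel counterclockwise); I backed it off about a quarter turn, drew the bar straight out without force, laid it flat in the tray, and handed the job in at about 21 s (no verdict came back).

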